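# Seat the vial tray on the shaker's locating pins

## Robot

A 7-joint arm with a two-finger parallel gripper is mounted at the origin on the work surface. World frame = base frame: x ahead of the robot, y to its left, z up, the work surface at z = 0. Lengths are in m, angles in rad, forces in N, time in s.
With the tool pointing down it reaches from about 0.425 to 0.825 m from the base axis. Payload 3.6 kg.
Tool frame: the origin (TCP) lies between the finger pads; the fingertips stand 17 mm ahead of it and the grasp point (between the pads) lies 2 mm behind it; z points along the fingers, x is the direction in which the jaws open and shut, and the axes are right-handed (so a half turn about z gives the same grasp; the last joint's range is limited). The gripper opens to 93 mm and grips with 3 to 60 N. Pads are 15 mm wide; open, the fingers measure 128 mm over their backs; the gripper's body (75 mm by 188 mm) begins 65 mm behind the grasp point.
Start: joints at [-1.369, 0.615, -0.013, 1.423, 0.008, 1.103, -0.04], TCP at [0.147, 0.633, 0.236] pointing down, gripper open.
Joint ranges: [-3.12, 3.12], [-0.3, 2.06], [-1.34, 1.32], [0.26, 2.42], [-1.36, 4.5], [0.01, 1.98], [-2.84, 2.84]. Speed limits (rad/s): [2.79, 2.79, 3.14, 3.14, 3.14, 3.14, 3.14].

## Interface

Orientations are given as a unit quaternion [w, x, y, z].
In Python, from cell import r gives the robot as it stands.
- The arm moves only by the tool arm_command, never from a script. Its argument "rows" is a list of rows, each an object with "linear": the shift along the tool's x, y, z in mm, a list of three; "delta_rot": the turn, a rotation vector about the tool's x, y, z in degrees, a list of three; "jaw": the opening, from 0 (shut) to 1 (fully open). In form: [{"linear": [dx, dy, dz], "delta_rot": [rx, ry, rz], "jaw": jaw}, ...]. A call has 1 to 20 rows; each row shifts and turns the commanded pose from where the row before left it, along the tool's axes as they then stand; what a row does not reach is not made up. A row lasts 1/10 s, in which the tool goes at most 50 mm and 8.59 degrees, less where a joint would pass 70% of its speed; a pose out of reach is approached as far as the arm can. A call with a gripper value outside its range is refused whole. The fingers move at their own pace and stop on an object; the grip force is fixed at half the most. Time passes only in rows, so rows that do not move let the fingers close. It gives the time, the measured TCP pose, the force and the opening at its end, in the units of the state.
- r.sense(): the state, without advancing time (a new reading comes with each control period).
- r.get_image(name): name is "side" or "top" or "wrist"; returns the picture (400x640x3 uint8, red, green, blue); there is no depth.
- r.get_calibration(name): a dict with "K" (3x3 intrinsics, pixels), "camera_from_world" (4x4, takes a point from world to camera coordinates); the wrist camera has in their place "hand_eye" (4x4, takes a point from camera to tool coordinates, whose origin is the TCP and whose axes are the tool frame's). Camera axes: x right, y up, looking along -z (the intrinsics and any distortion apply to the point x, -y, -z); pixel columns grow to the right and rows downward; lengths in m; the calibration is good to about 2 mm. A picture is of the moment at which its call begins: read the wrist's pose just before it. get_calibration takes no time and is no camera call.
- r.sign_off(): hands the job in, once; it reports no verdict.
The state is a dict: "t": time; "q": joint angles; "joint_velocities": joint speeds; "tau": joint torques, N m; "tcp_pos": TCP position; "orientation": TCP orientation; "force": force on the tool from outside, world axes, zero at the start; "wrist_torque": the same for the moment, N m; "opening": opening from 0.0 (shut) to 1.0 (fully open).
Only numpy, scipy, OpenCV 4.12 (cv2) and the standard library are available. Lean on these libraries where they do the work, as an engineer would, in place of code of your own. Each camera call takes 0.05 s, during which the arm holds its last target.

## Task

The vial tray lies askew on the bench shaker, propped up on the two locating pins instead of sitting over them. With the fingertips, nudge the tray sideways across the platform until its round hole and its slot drop over the pins and it lies fully down, flat on the platform. Push it only, do not pick it up or tip it, and leave the glassware and tools on and around the shaker where they stand.

Things in the scene. Friction and masses are not known exactly. Their poses are not given: they have to be found in the camera images.
- shaker: bench shaker, fixed: white housing under a flat square dark steel platform, 280 x 280 mm, its surface 67 mm above the bench. Origin on the bench under the platform's centre; x points away from the robot, y left, z up; turned up to 0.25 rad. Two upright pins stand on the platform at x = +55, y = +60 and -60 mm. At the start the tray hides them.
- tray: about 0.5 kg: bare aluminium plate 170 (x) x 180 (y) x 8 mm; fixed on it a wooden block with ten capped vials, 56 x 140 mm, centre at x = -20, tops 53 mm above the plate's underside. Origin: centre of the underside; z up. Starts 18 to 38 mm too near along the shaker's x, up to 28 mm off in y, turned up to 0.1 rad, far part propped on the pin tips (4 deg). Seated: shaker frame x = +20, y = 0, z = 67 mm.
- pin_left (a point): foot of the left (+y) pin: its axis at the platform surface. Each pin is steel, 10 mm diameter, 10 mm tall, the upper 6 mm tapering to a 4 mm flat tip; it stands 2 mm proud of a seated tray
- pin_right (a point): foot of the right (-y) pin, like the left one, 120 mm from it
- hole_round (a point): centre of the tray's round through hole (for the left pin), at the plate's underside: 13 mm diameter, at x = +35, y = +60 mm in the tray's frame
- hole_slot (a point): centre of the tray's slot (for the right pin), at the plate's underside: 13 mm (x) by 19 mm (y), at x = +35, y = -60 mm in the tray's frame
- beaker: empty glass beaker, 66 dia x 85 mm, standing beside the shaker's +y side; origin at the middle of its underside
- jar: small amber jar, 52 dia x 60 mm, beside the shaker's -y side; origin at the middle of its underside
- amber_bottle: amber bottle, 60 dia x 135 mm, beside the shaker's +y side, farther from the robot than the beaker; origin at the middle of its underside
- wash_bottle: white bottle, 64 dia x 130 mm, beside the shaker's -y side, farther from the robot than the jar; origin at the middle of its underside
- small_vial: small capped vial, 28 dia x 55 mm, standing on the platform's far +y corner; origin at the middle of its underside
- spatula: slim steel laboratory spatula, 195 x 16 x 4 mm, lying on the bench, on the -y side; origin at the underside, near its middle
Not all that is in view belongs to the job. Of the things that look like the small_vial, the smallest one is meant.

How it is judged:
By the outcome, as a careful person would: the job done as asked, in the order asked, and still so for the second after the job is handed in, with the robot touching nothing.
It also fails if it takes over 72 s, if anything falls off the work surface, if the arm or the gripper's body presses on something with over 40 N, if the wrist force passes 120 N, or if a joint passes its speed limit or range.

## Working session

There is one attempt and no reset: what is moved stays moved. The work goes in short steps, Python scripts to look and compute and a tool call to move; the robot and the scene stay as the last step left them, time stands still between calls to the robot, and variables do not carry over. Pictures are saved under pics/ and viewed, and the job is handed in when it is done.

Besides the shell and the picture viewer there is one more tool, called after ">>>" as name(argument=value, ...) on one line, values as JSON. arm_command: Moves the arm, as the interface text tells. Its arguments: {"type":"object","properties":{"rows":{"type":"array","items":{"type":"object","properties":{"linear":{"type":"array","items":{"type":"number"}},"delta_rot":{"type":"array","items":{"type":"number"}},"jaw":{"type":"number"}}}}},"required":["rows"]}

```bash
ls; mkdir -p pics; python3 - <<'E'
from cell import r
import cv2
print(r.sense())
for n in ["side","top","wrist"]:
    im=r.get_image(n); cv2.imwrite(f"pics/{n}0.png",im[:,:,::-1]); c=r.get_calibration(n)
    for k in c: print(n,k,c[k])
E
```

```text
pics
{'t': 0.0, 'q': array([-1.36948934,  0.6159005 , -0.01262823,  1.42491293,  0.00806178,
        1.10339664, -0.04040089]), 'joint_velocities': array([ 0.00334339, -0.0001742 , -0.00015309, -0.00146459, -0.00020178,
       -0.00162391, -0.00088182]), 'tau': array([ 7.63415801e-05, -4.58933365e+01,  2.09171874e-01, -1.65739417e+01,
       -6.09962060e-02,  2.05558178e-02,  2.28563695e-04]), 'tcp_pos': array([0.14660047, 0.63247314, 0.23448858]), 'orientation': array([ 0.00079762,  0.78287389,  0.6221791 , -0.00100657]), 'force': array([-0.03186591, -0.33622011, -0.98094121]), 'wrist_torque': array([-0.01123056, -0.01831219, -0.01054623]), 'opening': 1.0034435437157256}
side K [[449.08443922   0.         311.02497969]
 [  0.         449.08443922 198.47365759]
 [  0.           0.           1.        ]]
side camera_from_world [[-0.94780462 -0.3188358  -0.0031851   0.60363111]
 [ 0.20336599 -0.61218038  0.76411875 -0.19209156]
 [-0.24557826  0.72358753  0.64506775 -0.92642132]
 [ 0.          0.          0.          1.        ]]
top K [[465.80973861   0.         321.15461936]
 [  0.         465.80973861 200.33541813]
 [  0.           0.           1.        ]]
top camera_from_world [[ 0.02340652 -0.99934784  0.02749596 -0.02699452]
 [ 0.99413613  0.02617125  0.10492107 -0.66959681]
 [-0.10557225  0.02487889  0.99410037 -1.15851977]
 [ 0.          0.          0.          1.        ]]
wrist K [[327.1094376    0.         321.3096312 ]
 [  0.         327.1094376  202.08736198]
 [  0.           0.           1.        ]]
wrist hand_eye [[ 9.99999650e-01  7.79271614e-04 -3.04493587e-04 -9.43147101e-04]
 [ 6.65749649e-04 -9.61584460e-01 -2.74508437e-01 -7.59477157e-02]
 [-5.06712935e-04  2.74508139e-01 -9.61584643e-01 -1.48871774e-01]
 [ 0.00000000e+00  0.00000000e+00  0.00000000e+00  1.00000000e+00]]
```

View pics/top0.png

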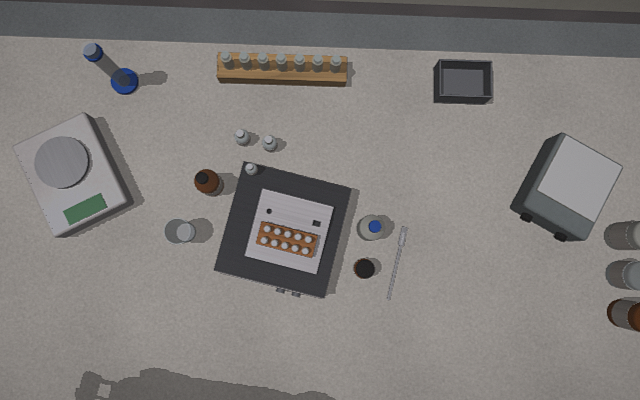

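View pics/side0.png

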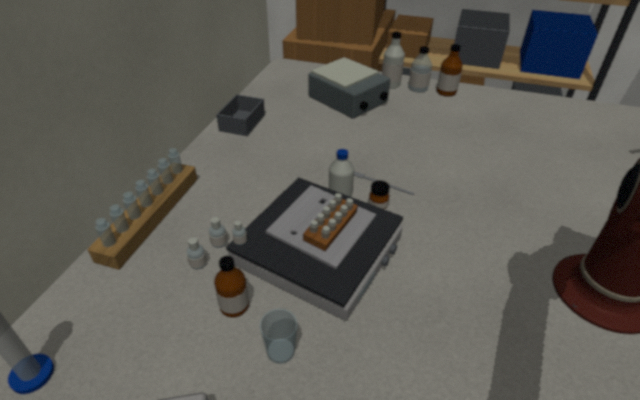

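View pics/wrist0.png

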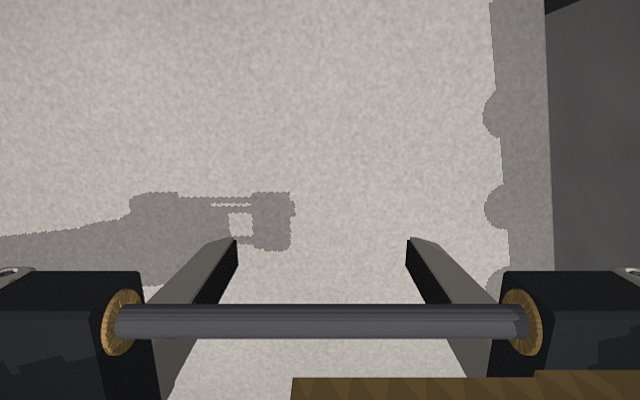

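```bash
cat > h.py <<'E'
import numpy as np, cv2
from cell import r
from scipy.spatial.transform import Rotation as R
def tool():
    s=r.sense(); q=s["orientation"]; T=np.eye(4); T[:3,:3]=R.from_quat([q[1],q[2],q[3],q[0]]).as_matrix(); T[:3,3]=s["tcp_pos"]; return T
def wcam(name,T=None):
    c=r.get_calibration(name); K=np.array(c["K"])
    W=np.linalg.inv(c["camera_from_world"]) if name!="wrist" else T@np.array(c["hand_eye"])
    return K,W
def ray(px,name,T=None):
    K,W=wcam(name,T); u,v=px
    d=np.array([(u-K[0,2])/K[0,0],-(v-K[1,2])/K[1,1],-1]); return W[:3,3],W[:3,:3]@d
def onz(px,z,name,T=None):
    o,d=ray(px,name,T); return o+d*(z-o[2])/d[2]
def proj(p,name,T=None):
    K,W=wcam(name,T); c=np.linalg.inv(W)@np.r_[p,1]; return np.array([K[0,2]+K[0,0]*c[0]/-c[2],K[1,2]+K[1,1]*c[1]/c[2]])
def tri(rays):
    A=0;b=0
    for o,d in rays:
        d=d/np.linalg.norm(d);P=np.eye(3)-np.outer(d,d);A=A+P;b=b+P@o
    p=np.linalg.solve(A,b); return p,[np.linalg.norm((np.eye(3)-np.outer(d,d)/(d@d))@(p-o)) for o,d in rays]
E
python3 - <<'E'
from h import *
im=cv2.imread("pics/top0.png")
cv2.imwrite("pics/top0c.png",cv2.resize(im[150:310,150:420],None,fx=2.9,fy=2.9,interpolation=cv2.INTER_CUBIC))
P=[(246,163),(351,186),(323,297),(215,270)]
for p in P: print("plat",onz(p,.067,"top").round(3))
for p in [(264,190),(334,208),(320,272),(246,257)]: print("tray",onz(p,.08,"top").round(3))
print("camera top",wcam("top")[1][:3,3],"side",wcam("side")[1][:3,3], tool().round(3))
for n,p in dict(beaker=(186,232),jar=(365,268),amb=(203,177),wash=(375,226),vial=(251,169)).items(): print(n,onz(p,.1,"top").round(3))
E
```

```text
plat [0.756 0.181 0.067]
plat [ 0.705 -0.084  0.067]
plat [ 0.429 -0.02   0.067]
plat [0.489 0.246 0.067]
tray [0.687 0.132 0.08 ]
tray [ 0.647 -0.041  0.08 ]
tray [ 0.49  -0.011  0.08 ]
tray [0.522 0.17  0.08 ]
camera top [0.5439947  0.01936996 1.22268198] side [0.3836803  0.74521144 0.7463079 ] [[ 0.226  0.974 -0.     0.147]
 [ 0.974 -0.226 -0.002  0.633]
 [-0.002 -0.    -1.     0.235]
 [ 0.     0.     0.     1.   ]]
beaker [0.579 0.312 0.1  ]
jar [ 0.503 -0.118  0.1  ]
amb [0.712 0.279 0.1  ]
wash [ 0.604 -0.14   0.1  ]
vial [0.735 0.164 0.1  ]
```

View pics/top0c.png

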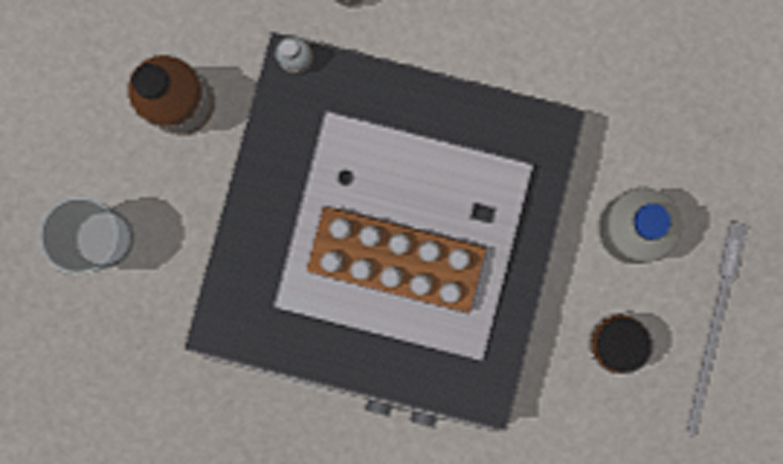

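>>> arm_command(rows=[{"linear":[-24,27,-1],"delta_rot":[0,0,0],"jaw":1},{"linear":[-24,27,-1],"delta_rot":[0,0,0],"jaw":1},{"linear":[-24,27,-1],"delta_rot":[0,0,0],"jaw":1},{"linear":[-24,27,-1],"delta_rot":[0,0,0],"jaw":1},{"linear":[-24,27,-1],"delta_rot":[0,0,0],"jaw":1},{"linear":[-24,27,-1],"delta_rot":[0,0,0],"jaw":1},{"linear":[-24,27,-1],"delta_rot":[0,0,0],"jaw":1},{"linear":[-24,27,-1],"delta_rot":[0,0,0],"jaw":1},{"linear":[-24,27,-1],"delta_rot":[0,0,0],"jaw":1},{"linear":[-24,27,-1],"delta_rot":[0,0,0],"jaw":1},{"linear":[-24,27,-1],"delta_rot":[0,0,0],"jaw":1},{"linear":[-24,27,-1],"delta_rot":[0,0,0],"jaw":1},{"linear":[-24,27,-1],"delta_rot":[0,0,0],"jaw":1},{"linear":[-24,27,-1],"delta_rot":[0,0,0],"jaw":1},{"linear":[-24,27,-1],"delta_rot":[0,0,0],"jaw":1},{"linear":[-24,27,-1],"delta_rot":[0,0,0],"jaw":1},{"linear":[-24,27,-1],"delta_rot":[0,0,0],"jaw":1},{"linear":[-24,27,-1],"delta_rot":[0,0,0],"jaw":1},{"linear":[0,0,0],"delta_rot":[0,0,0],"jaw":1},{"linear":[0,0,0],"delta_rot":[0,0,0],"jaw":1}])

```text
t: 2.15
tcp_pos: [0.5226, 0.102, 0.2532]
orientation: [-0.0, 0.784, 0.621, -0.0]
force: [-0.6, 1.6, -0.6]
opening: 1.0
```

```bash
python3 - <<'E'
from h import *
T=tool();np.save("T1.npy",T);print(T.round(3),r.sense()["t"])
cv2.imwrite("pics/w1.png",r.get_image("wrist")[:,:,::-1])
E
```

```text
[[ 0.228  0.974 -0.001  0.523]
 [ 0.974 -0.228  0.     0.102]
 [-0.    -0.001 -1.     0.253]
 [ 0.     0.     0.     1.   ]] 2.15
```

View pics/w1.png

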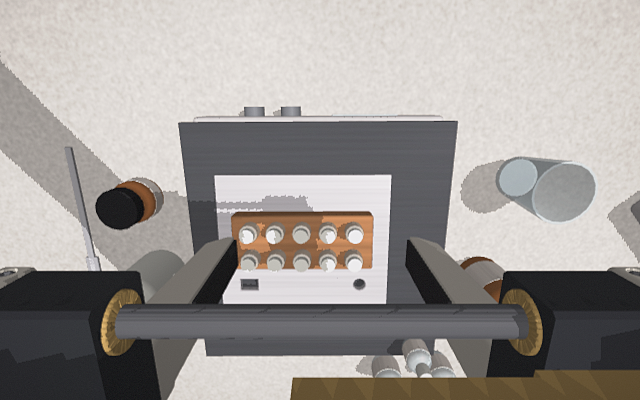

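>>> arm_command(rows=[{"linear":[0,25,0],"delta_rot":[0,0,0],"jaw":1},{"linear":[0,25,0],"delta_rot":[0,0,0],"jaw":1},{"linear":[0,25,0],"delta_rot":[0,0,0],"jaw":1},{"linear":[0,0,0],"delta_rot":[0,0,0],"jaw":1},{"linear":[0,0,0],"delta_rot":[0,0,0],"jaw":1}])

```text
t: 2.7
tcp_pos: [0.5946, 0.0874, 0.2531]
orientation: [-0.001, 0.782, 0.623, -0.001]
force: [-0.8, 0.7, 0.1]
opening: 1.0
```

```bash
python3 - <<'E'
from h import *
T=tool();np.save("T2.npy",T);print(T.round(3),r.sense()["t"])
im=r.get_image("wrist")[:,:,::-1]
cv2.imwrite("pics/w2.png",im)
cv2.imwrite("pics/w2c.png",cv2.resize(im[30:330,160:480],None,fx=2,fy=2,interpolation=cv2.INTER_CUBIC))
E
```

```text
[[ 0.224  0.975 -0.002  0.595]
 [ 0.975 -0.224  0.001  0.087]
 [ 0.    -0.002 -1.     0.253]
 [ 0.     0.     0.     1.   ]] 2.7
```

View pics/w2c.png

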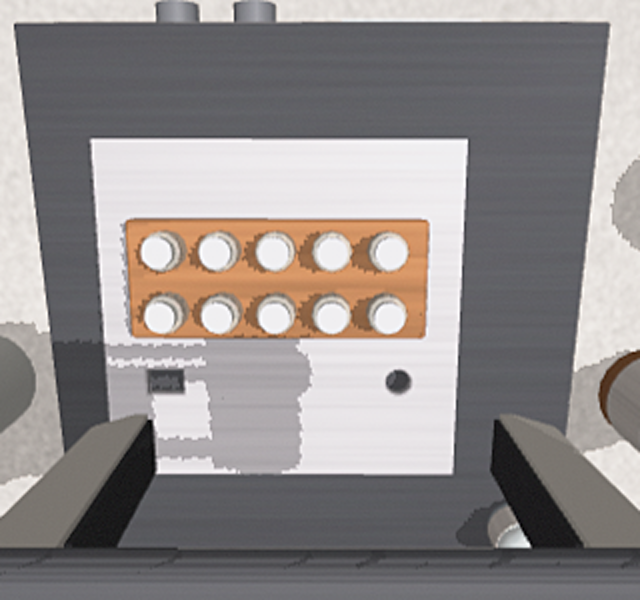

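```bash
cat > m.py <<'E'
from h import *
def edge(im,p0,p1,n=25,w=8):
    """refine edge line through approx endpoints; returns endpoints-subpixel fit (point,dir)"""
    g=cv2.cvtColor(im,cv2.COLOR_BGR2GRAY).astype(np.float32); g=cv2.GaussianBlur(g,(3,3),0)
    p0=np.array(p0,float);p1=np.array(p1,float);t=(p1-p0)/np.linalg.norm(p1-p0);nn=np.array([-t[1],t[0]])
    s=np.arange(-w,w+.01,.25);pts=[]
    for a in np.linspace(.04,.96,n):
        c=p0+a*(p1-p0);q=(c+s[:,None]*nn).astype(np.float32)
        v=cv2.remap(g,q[:,:1],q[:,1:],cv2.INTER_LINEAR)[:,0];d=np.abs(np.gradient(v))
        k=d.argmax()
        if d[k]>2: 
            sel=slice(max(0,k-4),k+5);pts.append(c+nn*(s[sel]*d[sel]).sum()/d[sel].sum())
    pts=np.array(pts,np.float32)
    l=cv2.fitLine(pts,cv2.DIST_HUBER,0,.01,.01).ravel()
    res=np.abs((pts-l[2:])@np.array([-l[1],l[0]]))
    return l,len(pts),np.median(res)
def cross(a,b):
    A=np.array([[a[0],-b[0]],[a[1],-b[1]]]);k=np.linalg.solve(A,b[2:]-a[2:]);return a[2:]+k[0]*a[:2]
def wl(l,z,T,name="wrist"):
    a=onz(l[2:]-l[:2]*60,z,name,T);b=onz(l[2:]+l[:2]*60,z,name,T);return a,b
E
cat > m2.py <<'E'
from m import *
T=np.load("T2.npy");im=cv2.imread("pics/w2.png")
f=lambda u,v:(160+u/2,30+v/2)
E={}
for k,a,b in [("Pn",f(30,23),f(150,23)),("Pn2",f(290,23),f(595,23)),("Pl",f(15,23),f(62,440)),("Pr",f(608,23),f(568,450)),
  ("Tn",f(91,139),f(467,139)),("Tl",f(91,139),f(105,340)),("Tr",f(467,139),f(453,474)),("Tf",f(165,474),f(453,474))]:
    E[k],n,res=edge(im,a,b,w=5);print(k,n,res.round(2),E[k].round(3))
P1=cross(E["Pn2"],E["Pl"]);P2=cross(E["Pn2"],E["Pr"])
a=onz(P1,.067,"wrist",T);b=onz(P2,.067,"wrist",T);print("near corners",a.round(4),b.round(4),"width",np.linalg.norm(a-b))
def ang(l,z):
    p,q=wl(l,z,T);d=q-p;return np.arctan2(d[1],d[0])
for k in ["Pn2","Pn"]: print(k,(ang(E[k],.067)-np.pi/2)%np.pi)
for k in ["Pl","Pr"]: print(k,ang(E[k],.067)%np.pi)
ti=[cross(E[i],E[j]) for i,j in [("Tn","Tl"),("Tn","Tr"),("Tf","Tr"),("Tf","Tl")]]
print("tray corners px",np.round(ti,1))
for p,z in zip(ti,[.075,.075,.087,.087]): print(onz(p,z,"wrist",T).round(4))
E
python3 m2.py
```

```text
Pn 25 0.01 [ 1.0000e+00 -1.0000e-03  2.0684e+02  4.0345e+01]
Pn2 25 0.01 [  1.     -0.    378.912  40.306]
Pl 25 0.13 [1.17000e-01 9.93000e-01 1.80602e+02 1.62595e+02]
Pr 25 0.07 [ 1.07000e-01 -9.94000e-01  4.52397e+02  1.54705e+02]
Tn 25 0.11 [1.00000e+00 5.00000e-03 2.95897e+02 9.88150e+01]
Tl 25 0.12 [6.60000e-02 9.98000e-01 2.08063e+02 1.47493e+02]
Tr 25 0.15 [ 4.60000e-02 -9.99000e-01  3.89832e+02  1.80027e+02]
Tf 25 0.02 [1.00000e+00 1.00000e-03 3.22228e+02 2.66361e+02]
near corners [ 0.4278 -0.0236  0.067 ] [0.4901 0.2481 0.067 ] width 0.27880229049481053
Pn2 2.9160082968460994
Pn 2.9163003483957817
Pl 2.915716416116518
Pr 2.917091928960877
tray corners px [[204.8  98.4]
 [393.5  99.3]
 [385.9 266.4]
 [216.  266.3]]
[ 0.4859 -0.0024  0.075 ]
[0.5271 0.1729 0.075 ]
[0.6921 0.1344 0.087 ]
[ 0.6515 -0.041   0.087 ]
```

```bash
python3 - <<'E'
from h import *
s=r.sense();print(s["q"].round(3))
S=np.eye(4);a=-.2252;S[:3,:3]=R.from_euler('z',a).as_matrix();S[:3,3]=[.5954,.0810,0]
np.save("S.npy",S);Si=np.linalg.inv(S)
T=tool();print("tcp in shaker",(Si@T[:,3])[:3].round(4),"tool x,y in shaker",(Si@T)[:3,:2].T.round(3))
for p in [[.4859,-.0024,.075],[.5271,.1729,.075],[.6921,.1344,.087],[.6515,-.041,.087]]: print((Si@np.r_[p,1])[:3].round(4))
T1=np.load("T1.npy")
E
```

```text
[-0.245  0.522  0.101  1.55  -0.059  1.074  1.217]
tcp in shaker [-0.0025  0.0061  0.2533] tool x,y in shaker [[ 0.     1.     0.   ]
 [ 1.    -0.    -0.002]]
[-0.0881 -0.1057  0.075 ]
[-0.0871  0.0743  0.075 ]
[0.0823 0.0736 0.087 ]
[ 0.0819 -0.1064  0.087 ]
```

>>> arm_command(rows=[{"linear":[0,0,0],"delta_rot":[0,0,8],"jaw":1},{"linear":[0,0,0],"delta_rot":[0,0,8],"jaw":1},{"linear":[0,0,0],"delta_rot":[0,0,8],"jaw":1},{"linear":[0,0,0],"delta_rot":[0,0,8],"jaw":1},{"linear":[0,0,0],"delta_rot":[0,0,8],"jaw":1},{"linear":[0,0,0],"delta_rot":[0,0,8],"jaw":1},{"linear":[0,0,0],"delta_rot":[0,0,8],"jaw":1},{"linear":[0,0,0],"delta_rot":[0,0,8],"jaw":1},{"linear":[0,0,0],"delta_rot":[0,0,8],"jaw":1},{"linear":[0,0,0],"delta_rot":[0,0,8],"jaw":1},{"linear":[0,0,0],"delta_rot":[0,0,8],"jaw":1},{"linear":[0,0,0],"delta_rot":[0,0,2],"jaw":1},{"linear":[0,33,0],"delta_rot":[0,0,0],"jaw":1},{"linear":[0,33,0],"delta_rot":[0,0,0],"jaw":1},{"linear":[0,33,0],"delta_rot":[0,0,0],"jaw":1},{"linear":[0,33,0],"delta_rot":[0,0,0],"jaw":1},{"linear":[0,0,0],"delta_rot":[0,0,0],"jaw":1},{"linear":[0,0,0],"delta_rot":[0,0,0],"jaw":1}])

```text
t: 4.55
tcp_pos: [0.5654, -0.0426, 0.254]
orientation: [-0.001, 0.994, -0.113, 0.0]
force: [-0.2, -0.1, 0.2]
opening: 1.0
```

```bash
cat > st.py <<'E'
from h import *
Si=np.linalg.inv(np.load("S.npy"));T=tool();G=Si@T;s=r.sense()
print("t",s["t"].__round__(2),"tcp shaker mm",(G[:3,3]*1000).round(1),"axes",G[:3,:2].T.round(3).tolist(),"F shaker",(Si[:3,:3]@s["force"]).round(2),"q7",s["q"][6].round(2))
E
python3 st.py
```

```text
t 4.55 tcp shaker mm [  -1.6 -127.2  254. ] axes [[1.0, -0.002, -0.0], [-0.002, -1.0, -0.001]] F shaker [-0.15 -0.12  0.16] q7 0.09
```

>>> arm_command(rows=[{"linear":[0,0,35],"delta_rot":[0,0,0],"jaw":1},{"linear":[0,0,35],"delta_rot":[0,0,0],"jaw":1},{"linear":[0,0,35],"delta_rot":[0,0,0],"jaw":1},{"linear":[0,0,30],"delta_rot":[0,0,0],"jaw":1},{"linear":[0,0,20],"delta_rot":[0,0,0],"jaw":1},{"linear":[0,0,6],"delta_rot":[0,0,0],"jaw":1},{"linear":[0,0,0],"delta_rot":[0,0,0],"jaw":1},{"linear":[0,0,0],"delta_rot":[0,0,0],"jaw":1}])

```text
t: 5.35
tcp_pos: [0.5669, -0.0422, 0.0936]
orientation: [-0.0, 0.994, -0.113, 0.001]
force: [-0.1, -0.4, 0.5]
opening: 1.001
```

```bash
python3 st.py; python3 - <<'E'
from h import *
cv2.imwrite("pics/w3.png",r.get_image("wrist")[:,:,::-1]); im=r.get_image("side")[:,:,::-1]
cv2.imwrite("pics/s3.png",cv2.resize(im[120:330,180:460],None,fx=2.6,fy=2.6))
E
```

```text
t 5.35 tcp shaker mm [  -0.3 -126.4   93.6] axes [[1.0, -0.001, 0.002], [-0.001, -1.0, -0.001]] F shaker [ 0.01 -0.38  0.48] q7 0.21
```

View pics/w3.png

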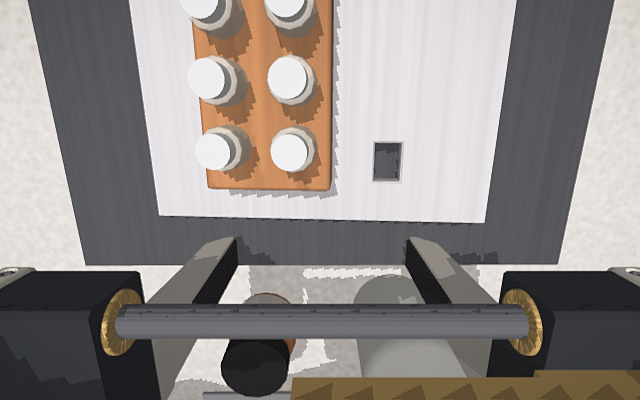

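View pics/s3.png

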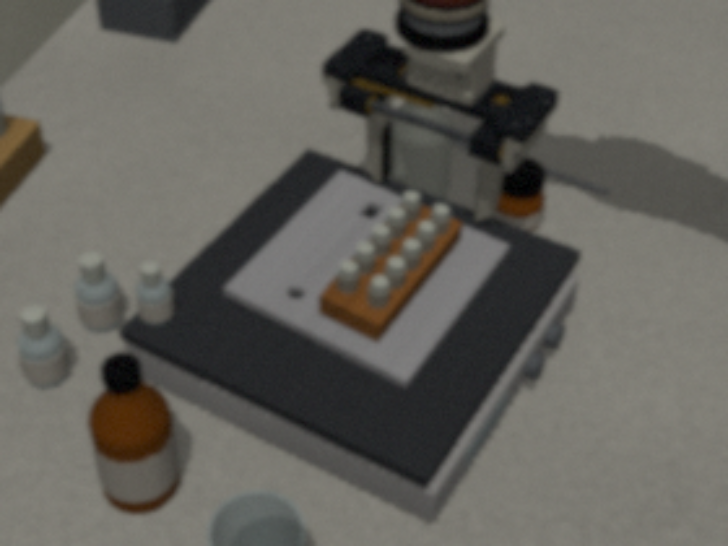

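>>> arm_command(rows=[{"linear":[0,0,6],"delta_rot":[0,0,0],"jaw":1},{"linear":[0,-4,0],"delta_rot":[0,0,0],"jaw":1},{"linear":[0,-4,0],"delta_rot":[0,0,0],"jaw":1},{"linear":[0,-2,0],"delta_rot":[0,0,0],"jaw":1},{"linear":[0,-2,0],"delta_rot":[0,0,0],"jaw":1},{"linear":[0,-2,0],"delta_rot":[0,0,0],"jaw":1},{"linear":[0,-2,0],"delta_rot":[0,0,0],"jaw":1},{"linear":[0,-2,0],"delta_rot":[0,0,0],"jaw":1},{"linear":[0,0,0],"delta_rot":[0,0,0],"jaw":1}])

```text
t: 6.35
tcp_pos: [0.57, -0.0257, 0.0867]
orientation: [0.0, 0.994, -0.114, 0.0]
force: [-1.6, -1.5, 0.7]
opening: 1.001
```

```bash
python3 st.py; python3 - <<'E'
from h import *
cv2.imwrite("pics/w4.png",r.get_image("wrist")[:,:,::-1])
E
```

```text
t 6.35 tcp shaker mm [  -1.  -109.7   86.7] axes [[1.0, -0.003, 0.0], [-0.003, -1.0, 0.001]] F shaker [-1.22 -1.86  0.72] q7 0.18
```

View pics/w4.png

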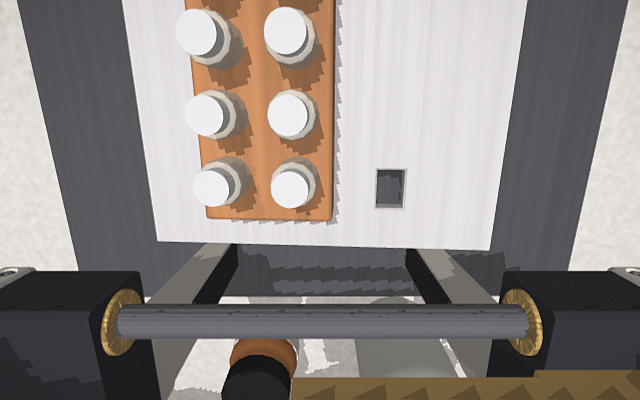

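>>> arm_command(rows=[{"linear":[0,-2,0],"delta_rot":[0,0,0],"jaw":1},{"linear":[0,-2,0],"delta_rot":[0,0,0],"jaw":1},{"linear":[0,-2,0],"delta_rot":[0,0,0],"jaw":1},{"linear":[0,-2,0],"delta_rot":[0,0,0],"jaw":1},{"linear":[0,-2,0],"delta_rot":[0,0,0],"jaw":1},{"linear":[0,-1,0],"delta_rot":[0,0,0],"jaw":1},{"linear":[0,0,0],"delta_rot":[0,0,0],"jaw":1}])

```text
t: 7.1
tcp_pos: [0.5726, -0.0143, 0.0867]
orientation: [-0.0, 0.994, -0.113, 0.0]
force: [-0.5, -2.0, 0.8]
opening: 0.999
```

```bash
python3 st.py; python3 - <<'E'
from h import *
np.save("T5.npy",tool())
cv2.imwrite("pics/w5.png",r.get_image("wrist")[:,:,::-1])
cv2.imwrite("pics/t5.png",r.get_image("top")[:,:,::-1])
E
```

```text
t 7.1 tcp shaker mm [ -1.  -97.9  86.7] axes [[1.0, -0.002, 0.0], [-0.002, -1.0, -0.0]] F shaker [-0.06 -2.11  0.83] q7 0.17
```

View pics/w5.png

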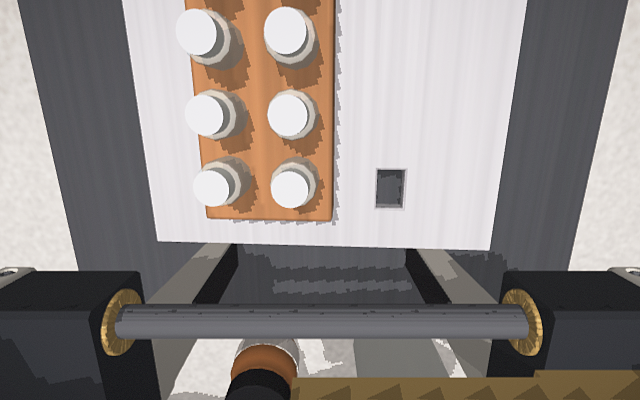

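>>> arm_command(rows=[{"linear":[0,6,0],"delta_rot":[0,0,0],"jaw":1},{"linear":[0,8,0],"delta_rot":[0,0,0],"jaw":1},{"linear":[0,0,-20],"delta_rot":[0,0,0],"jaw":1},{"linear":[0,0,-36],"delta_rot":[0,0,0],"jaw":1},{"linear":[0,0,-36],"delta_rot":[0,0,0],"jaw":1},{"linear":[0,0,-36],"delta_rot":[0,0,0],"jaw":1},{"linear":[0,0,-36],"delta_rot":[0,0,0],"jaw":1},{"linear":[0,-35,0],"delta_rot":[0,0,0],"jaw":1},{"linear":[0,-35,0],"delta_rot":[0,0,0],"jaw":1},{"linear":[0,-35,0],"delta_rot":[0,0,0],"jaw":1},{"linear":[0,-10,0],"delta_rot":[0,0,0],"jaw":1},{"linear":[0,0,0],"delta_rot":[0,0,-8],"jaw":1},{"linear":[0,0,0],"delta_rot":[0,0,-8],"jaw":1},{"linear":[0,0,0],"delta_rot":[0,0,-8],"jaw":1},{"linear":[0,0,0],"delta_rot":[0,0,-8],"jaw":1},{"linear":[0,0,0],"delta_rot":[0,0,-8],"jaw":1},{"linear":[0,0,0],"delta_rot":[0,0,-8],"jaw":1},{"linear":[0,0,0],"delta_rot":[0,0,-8],"jaw":1},{"linear":[0,0,0],"delta_rot":[0,0,-8],"jaw":1},{"linear":[0,0,0],"delta_rot":[0,0,-8],"jaw":1}])

```text
t: 9.2
tcp_pos: [0.595, 0.0821, 0.2505]
orientation: [0.0, 0.87, 0.494, -0.0]
force: [-0.4, 0.9, 0.1]
opening: 0.998
```

>>> arm_command(rows=[{"linear":[0,0,0],"delta_rot":[0,0,-8],"jaw":1},{"linear":[0,0,0],"delta_rot":[0,0,-8],"jaw":1},{"linear":[0,0,0],"delta_rot":[0,0,-2],"jaw":1},{"linear":[0,0,0],"delta_rot":[0,0,0],"jaw":1},{"linear":[0,0,0],"delta_rot":[0,0,0],"jaw":1}])

```text
t: 9.7
tcp_pos: [0.5951, 0.0827, 0.2505]
orientation: [-0.0, 0.784, 0.621, -0.0]
force: [-0.2, 0.1, 0.2]
opening: 1.002
```

```bash
python3 st.py; python3 - <<'E'
from h import *
np.save("T6.npy",tool())
im=r.get_image("wrist")[:,:,::-1]
cv2.imwrite("pics/w6.png",im)
cv2.imwrite("pics/w6c.png",cv2.resize(im[30:330,160:480],None,fx=2,fy=2,interpolation=cv2.INTER_CUBIC))
E
```

```text
t 9.7 tcp shaker mm [ -0.7   1.6 250.5] axes [[0.005, 1.0, -0.0], [1.0, -0.005, -0.0]] F shaker [-0.27  0.09  0.18] q7 1.22
```

View pics/w6c.png

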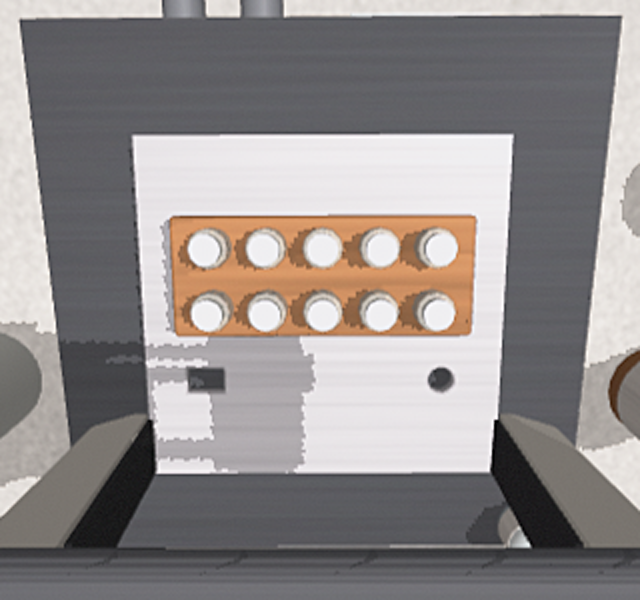

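```bash
cat > meas.py <<'E'
from m import *
# lines(px in 2x crop) -> shaker pose, tray pose (shaker frame)
def run(pic,Tf,L,zf=.0869,zn=.075,zr=None):
    T=np.load(Tf);im=cv2.imread(pic);f=lambda p:(160+p[0]/2,30+p[1]/2);E={}
    for k,(a,b) in L.items():
        E[k],n,res=edge(im,f(a),f(b),w=4);print(k,n,res.round(2),end="; ")
    a=onz(cross(E["Pn"],E["Pl"]),.067,"wrist",T);b=onz(cross(E["Pn"],E["Pr"]),.067,"wrist",T)
    d=b-a;yaw=np.arctan2(-d[0],d[1]);m=(a+b)/2;S=np.eye(4);S[:3,:3]=R.from_euler('z',yaw).as_matrix()
    S[:3,3]=[m[0]+.14*np.cos(yaw),m[1]+.14*np.sin(yaw),0];print("\nshaker",S[:2,3].round(4),yaw.round(4),"width",np.linalg.norm(d).round(4))
    Si=np.linalg.inv(S);c=[]
    for i,j,z in [("Tn","Tl",zn),("Tn","Tr",zn),("Tf","Tr",zf),("Tf","Tl",zf)]:
        p=Si@np.r_[onz(cross(E[i],E[j]),z,"wrist",T),1];c.append(p[:3]*1000)
    c=np.array(c);print(c.round(1).tolist(),"centre",c.mean(0).round(1))
    for i,j in [(0,1),(3,2)]: 
        d=c[j]-c[i];print("yaw",np.arctan2(-d[0],d[1]).round(4))
    for i,j in [(0,3),(1,2)]: 
        d=c[j]-c[i];print("yaw",np.arctan2(d[1],d[0]).round(4))
    return S,E,c
E
python3 - <<'E'
from meas import *
print("before");run("pics/w2.png","T2.npy",dict(Pn=((290,23),(595,23)),Pl=((15,23),(62,440)),Pr=((608,23),(568,450)),Tn=((91,139),(467,139)),Tl=((91,139),(105,340)),Tr=((467,139),(453,474)),Tf=((165,474),(453,474))))
print("now");run("pics/w6.png","T6.npy",dict(Pn=((295,18),(610,16)),Pl=((22,19),(66,410)),Pr=((619,17),(580,430)),Tn=((133,135),(512,135)),Tl=((133,135),(145,330)),Tr=((512,135),(499,415)),Tf=((165,473),(485,473))))
E
```

```text
before
Pn 25 0.01; Pl 25 0.13; Pr 25 0.07; Tn 25 0.11; Tl 25 0.12; Tr 25 0.15; Tf 25 0.02; 
shaker [0.5954 0.0809] -0.2256 width 0.2788
[[-88.1, -105.7, 75.0], [-87.2, 74.3, 75.0], [82.3, 73.8, 86.9], [82.0, -106.4, 86.9]] centre [ -2.7 -16.   81. ]
yaw -0.0052
yaw -0.0017
yaw -0.0039
yaw -0.003
now
Pn 25 0.02; Pl 25 0.09; Pr 25 0.11; Tn 25 0.02; Tl 25 0.13; Tr 25 0.1; Tf 25 0.16; 
shaker [0.5953 0.0805] -0.2289 width 0.279
[[-87.9, -89.1, 75.0], [-87.8, 90.8, 75.0], [81.8, 91.0, 86.9], [82.7, -89.1, 86.9]] centre [-2.8  0.9 80.9]
yaw -0.0007
yaw 0.005
yaw 0.0
yaw 0.0013
```

>>> arm_command(rows=[{"linear":[-1.6,-36,0],"delta_rot":[0,0,0],"jaw":1},{"linear":[0,-36,0],"delta_rot":[0,0,0],"jaw":1},{"linear":[0,-37,0],"delta_rot":[0,0,0],"jaw":1},{"linear":[0,0,35],"delta_rot":[0,0,0],"jaw":1},{"linear":[0,0,35],"delta_rot":[0,0,0],"jaw":1},{"linear":[0,0,35],"delta_rot":[0,0,0],"jaw":1},{"linear":[0,0,30],"delta_rot":[0,0,0],"jaw":1},{"linear":[0,0,18],"delta_rot":[0,0,0],"jaw":1},{"linear":[0,0,4],"delta_rot":[0,0,0],"jaw":1},{"linear":[0,0,0],"delta_rot":[0,0,0],"jaw":1},{"linear":[0,0,0],"delta_rot":[0,0,0],"jaw":1}])

```text
t: 10.85
tcp_pos: [0.4896, 0.1069, 0.0946]
orientation: [0.001, 0.783, 0.622, 0.001]
force: [0.4, 0.4, -0.1]
opening: 0.997
```

```bash
python3 st.py; python3 - <<'E'
from h import *
cv2.imwrite("pics/w7.png",r.get_image("wrist")[:,:,::-1])
E
```

```text
t 10.85 tcp shaker mm [-108.9    1.6   94.6] axes [[0.003, 1.0, 0.001], [1.0, -0.003, 0.002]] F shaker [ 0.33  0.51 -0.08] q7 1.16
```

View pics/w7.png

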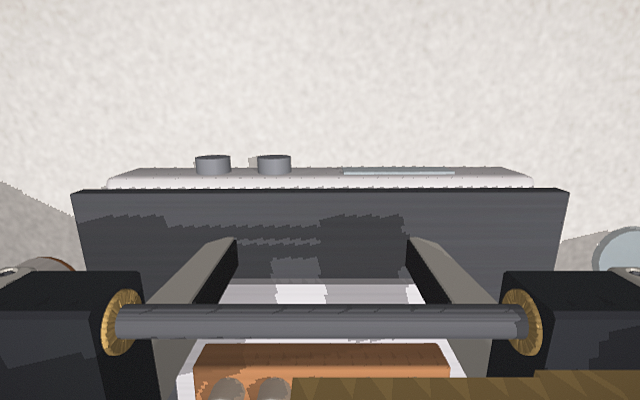

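>>> arm_command(rows=[{"linear":[0,0,4],"delta_rot":[0,0,0],"jaw":1},{"linear":[0,0,3],"delta_rot":[0,0,0],"jaw":1},{"linear":[0,5,0],"delta_rot":[0,0,0],"jaw":1},{"linear":[0,5,0],"delta_rot":[0,0,0],"jaw":1},{"linear":[0,2,0],"delta_rot":[0,0,0],"jaw":1},{"linear":[0,2,0],"delta_rot":[0,0,0],"jaw":1},{"linear":[0,2,0],"delta_rot":[0,0,0],"jaw":1},{"linear":[0,2,0],"delta_rot":[0,0,0],"jaw":1},{"linear":[0,2,0],"delta_rot":[0,0,0],"jaw":1},{"linear":[0,2,0],"delta_rot":[0,0,0],"jaw":1},{"linear":[0,2,0],"delta_rot":[0,0,0],"jaw":1},{"linear":[0,2,0],"delta_rot":[0,0,0],"jaw":1},{"linear":[0,2,0],"delta_rot":[0,0,0],"jaw":1},{"linear":[0,0,0],"delta_rot":[0,0,0],"jaw":1}])

```text
t: 12.3
tcp_pos: [0.517, 0.1002, 0.0867]
orientation: [0.001, 0.783, 0.622, 0.001]
force: [-1.8, 0.8, -0.4]
opening: 0.996
```

```bash
python3 st.py; python3 - <<'E'
from h import *
cv2.imwrite("pics/s8.png",cv2.resize(r.get_image("side")[120:330,180:460,::-1],None,fx=2.6,fy=2.6,interpolation=cv2.INTER_CUBIC))
E
```

```text
t 12.3 tcp shaker mm [-80.7   1.2  86.7] axes [[0.003, 1.0, 0.0], [1.0, -0.003, 0.002]] F shaker [-1.9   0.42 -0.4 ] q7 1.18
```

View pics/s8.png

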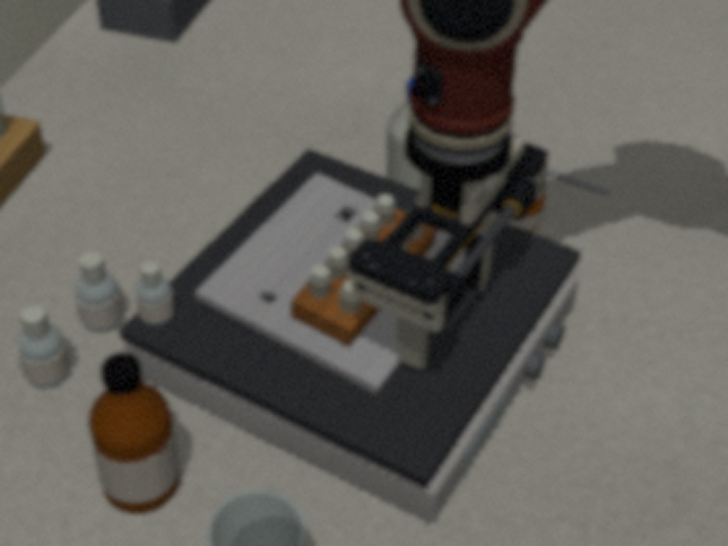

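>>> arm_command(rows=[{"linear":[0,1,0],"delta_rot":[0,0,0],"jaw":1},{"linear":[0,1,0],"delta_rot":[0,0,0],"jaw":1},{"linear":[0,1,0],"delta_rot":[0,0,0],"jaw":1},{"linear":[0,1,0],"delta_rot":[0,0,0],"jaw":1},{"linear":[0,1,0],"delta_rot":[0,0,0],"jaw":1},{"linear":[0,0,0],"delta_rot":[0,0,0],"jaw":1}])

```text
t: 12.95
tcp_pos: [0.5221, 0.0992, 0.0869]
orientation: [0.001, 0.783, 0.622, 0.001]
force: [0.5, 0.6, -0.3]
opening: 1.004
```

```bash
python3 st.py; python3 - <<'E'
from h import *
cv2.imwrite("pics/s9.png",cv2.resize(r.get_image("side")[160:300,220:420,::-1],None,fx=3.6,fy=3.6,interpolation=cv2.INTER_CUBIC))
E
```

```text
t 12.95 tcp shaker mm [-75.5   1.4  86.9] axes [[0.003, 1.0, 0.001], [1.0, -0.003, 0.002]] F shaker [ 0.33  0.71 -0.29] q7 1.19
```

View pics/s9.png

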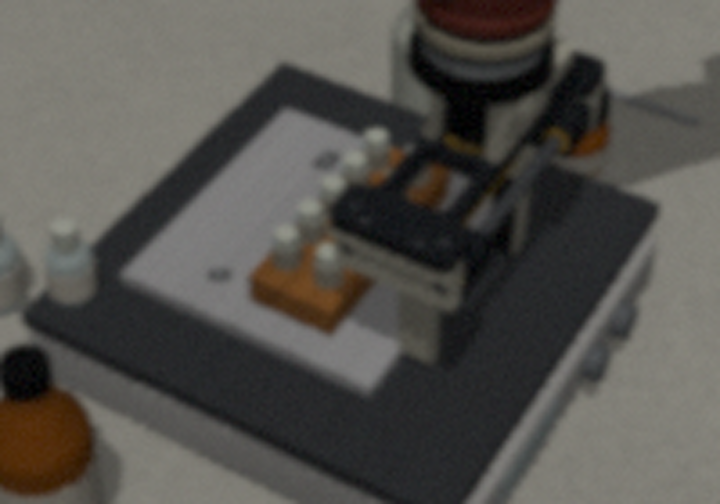

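>>> arm_command(rows=[{"linear":[0,-8,0],"delta_rot":[0,0,0],"jaw":1},{"linear":[0,-10,0],"delta_rot":[0,0,0],"jaw":1},{"linear":[0,-5,-20],"delta_rot":[0,0,0],"jaw":1},{"linear":[0,0,-36],"delta_rot":[0,0,0],"jaw":1},{"linear":[0,0,-36],"delta_rot":[0,0,0],"jaw":1},{"linear":[0,0,-36],"delta_rot":[0,0,0],"jaw":1},{"linear":[0,0,-38],"delta_rot":[0,0,0],"jaw":1},{"linear":[0,33,0],"delta_rot":[0,0,0],"jaw":1},{"linear":[0,33,0],"delta_rot":[0,0,0],"jaw":1},{"linear":[0,33,0],"delta_rot":[0,0,0],"jaw":1},{"linear":[0,0,0],"delta_rot":[0,0,0],"jaw":1},{"linear":[0,0,0],"delta_rot":[0,0,0],"jaw":1}])

```text
t: 14.2
tcp_pos: [0.5939, 0.0823, 0.2518]
orientation: [-0.001, 0.783, 0.622, -0.001]
force: [-0.6, -0.9, 0.1]
opening: 0.997
```

```bash
python3 st.py; python3 - <<'E'
from h import *
np.save("T10.npy",tool())
im=r.get_image("wrist")[:,:,::-1]
cv2.imwrite("pics/w10.png",im)
cv2.imwrite("pics/w10c.png",cv2.resize(im[30:330,160:480],None,fx=2,fy=2,interpolation=cv2.INTER_CUBIC))
E
```

```text
t 14.2 tcp shaker mm [ -1.7   0.9 251.8] axes [[0.003, 1.0, -0.001], [1.0, -0.003, -0.002]] F shaker [-0.37 -1.05  0.08] q7 1.23
```

View pics/w10c.png

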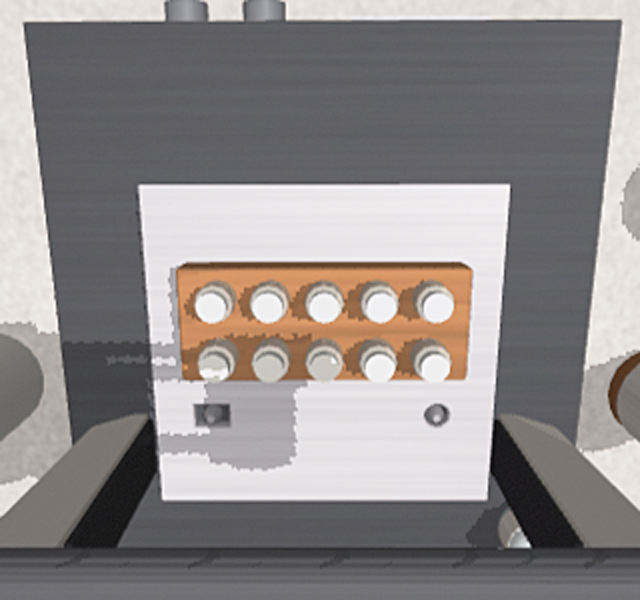

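```bash
python3 - <<'E'
from meas import *
L=dict(Pn=((295,22),(610,20)),Pl=((26,25),(68,410)),Pr=((619,22),(580,430)),Tn=((139,185),(510,184)),Tl=((139,185),(153,380)),Tr=((510,184),(496,415)),Tf=((165,499),(485,499)))
for zf in (.075,.0869):
    print(zf)
    S,E,c=run("pics/w10.png","T10.npy",L,zf=zf)
    print("far width",np.linalg.norm(c[2]-c[3]),"near",np.linalg.norm(c[1]-c[0]),"len",np.linalg.norm(c[3]-c[0]),np.linalg.norm(c[2]-c[1]))
im=cv2.imread("pics/w10.png")
a=cv2.resize(im[215:260,245:295],None,fx=8,fy=8,interpolation=cv2.INTER_CUBIC);b=cv2.resize(im[215:260,355:405],None,fx=8,fy=8,interpolation=cv2.INTER_CUBIC)
cv2.imwrite("pics/w10h.png",np.hstack([a,b]))
T=np.load("T10.npy")
for y in (60,-60):
  print(y,"hole top seated px",proj((S@[.055,y/1e3,.075,1])[:3],"wrist",T).round(1),"pin tip px",proj((S@[.055,y/1e3,.077,1])[:3],"wrist",T).round(1))
E
```

```text
0.075
Pn 25 0.04; Pl 25 0.11; Pr 25 0.17; Tn 25 0.02; Tl 25 0.1; Tr 25 0.12; Tf 25 0.0; 
shaker [0.5954 0.0807] -0.2272 width 0.2789
[[-66.2, -89.2, 75.0], [-66.2, 90.8, 75.0], [104.1, 90.6, 75.0], [103.9, -89.6, 75.0]] centre [18.9  0.7 75. ]
yaw -0.0003
yaw -0.0013
yaw -0.0022
yaw -0.0013
far width 180.16102816945553 near 180.02279799194574 len 170.1165348532382 170.29465590948138
0.0869
Pn 25 0.04; Pl 25 0.11; Pr 25 0.17; Tn 25 0.02; Tl 25 0.1; Tr 25 0.12; Tf 25 0.0; 
shaker [0.5954 0.0807] -0.2272 width 0.2789
[[-66.2, -89.2, 75.0], [-66.2, 90.8, 75.0], [97.5, 87.3, 86.9], [97.3, -86.3, 86.9]] centre [15.6  0.7 80.9]
yaw -0.0003
yaw -0.0013
yaw 0.0178
yaw -0.0215
far width 173.58110198595517 near 180.02279799194574 len 163.95374256049277 164.1351826133773
60 hole top seated px [377.3 238.2] pin tip px [377.6 238.9]
-60 hole top seated px [265.  238.3] pin tip px [264.7 239. ]
```

View pics/w10h.png

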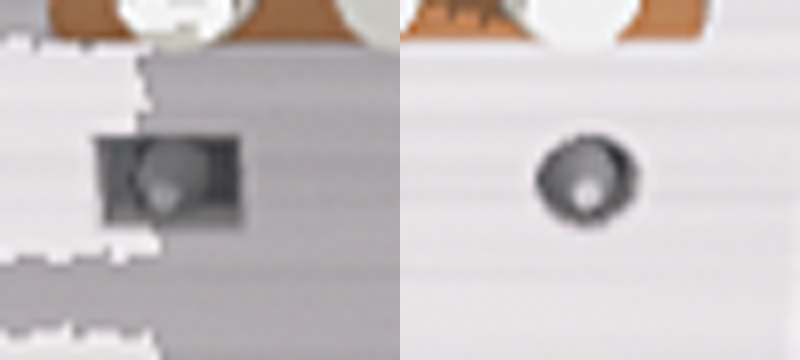

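```bash
python3 - <<'E'
from meas import *
t=r.get_image("top")[:,:,::-1].copy();cv2.imwrite("pics/t11.png",t);cv2.imwrite("pics/t11c.png",cv2.resize(t[150:310,150:420],None,fx=2.9,fy=2.9,interpolation=cv2.INTER_CUBIC))
s=r.get_image("side")[:,:,::-1];cv2.imwrite("pics/s11c.png",cv2.resize(s[160:300,220:420],None,fx=3.6,fy=3.6,interpolation=cv2.INTER_CUBIC))
E
python3 st.py
```

```text
t 14.35 tcp shaker mm [ -2.3   1.5 252.6] axes [[0.001, 1.0, 0.0], [1.0, -0.001, -0.001]] F shaker [-0.71 -0.28  1.01] q7 1.23
```

View pics/s11c.png

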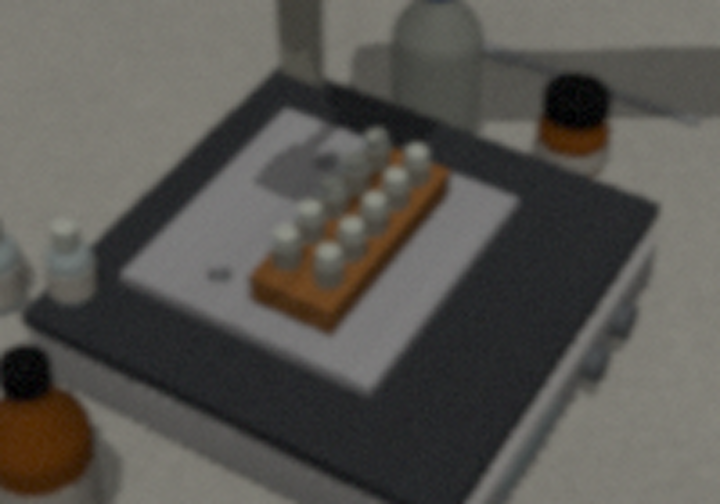

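View pics/t11c.png

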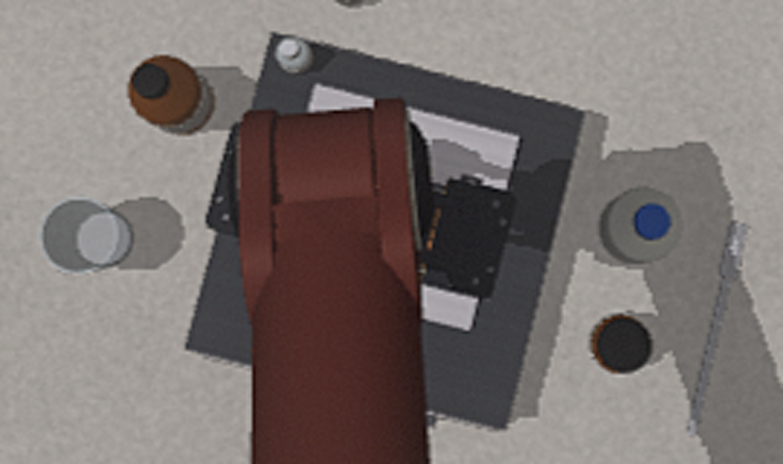

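The tray lies flat with both pins standing in their holes. In the top view everything else is where it was: beaker, jar, both bottles, vial and spatula. The robot is clear of the scene, so I'm handing in.

```bash
python3 -c "
from cell import r
print(r.sign_off())"
```

```text
the job is handed in; nothing more can be done
None
```

The tray is seated over both pins and lies flat on the platform, and the job is handed in at about 14.4 s.

**What I did:** I pushed only on the plate's edges with the open fingertips. The first push was about 17 mm toward shaker +y on the tray's right edge. The second was about 22 mm toward +x on its near edge, until the tray dropped. The highest force I read between moves was about 2 N.

**Last checks:**
- **Position:** the wrist view puts the tray at x = 18.9 mm, y = 0.7 mm, turned about -0.001 rad. That is 1.1 mm and 0.7 mm from the nominal seat, within the pins' 1.5 mm play.
- **Flatness:** taking all four corners at seated height, the edges measure 180.0, 180.2, 170.1 and 170.3 mm against 180 x 170 mm. Taking the far edge as still propped, they come out at 174 and 164 mm, which does not fit. I did not triangulate the corner heights from two views.
- **Pins:** both pins show in the round hole and the slot.
- **Other items:** the beaker, jar, two bottles, small vial and spatula look unmoved in the top view. I compared them by eye only.

The platform measured 279 mm instead of 280 mm, within calibration error. No check failed.

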